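Set out the grooming things around the wash-stand tray

TASK

Nest the divided metal dish in the steel tray, turned so that the outlines match, and stand the denture cup beside the tray's short end on the side away from the round bin, level with the tray's middle and about 3 cm clear of it. Lay the hairbrush behind the tray (on the side away from the robot), bristles up, parallel to the tray's long side, centred on it and about 3 cm clear of it, and lay the nail clipper flat in the compartment of the nested dish that is nearer the cup. Leave the toothbrush tumbler and the soap bottle where they are.

Things in the scene. Friction and masses are not known exactly. Their poses are not given: they have to be found in the camera images.
- tray: Shallow oblong stainless steel tray with a raised rim, fixed to the counter: 110 (its x) x 168 (its y) x 14 mm high, wall and floor 3 mm, so inside 104 x 162 mm. Origin: centre of its underside, on the counter. Its x axis points away from the robot (behind the tray), its y axis along the long side to the robot's left, turned up to 15 degrees from the world axes.
- bin: Round white tilt-out bin with a front flap, 134 mm across and 192 mm high, fixed, far to the left or far to the right of the work. Origin: centre of its underside.
- dish_mid (a point): Loose divided dish of brushed metal, 92 (x) x 150 (y) mm outside, rim 18 mm high, wall and floor 2.5 mm, 200 g; same outline as the tray's inside with 6 mm of play all round. A partition 10 mm thick (along y) crosses its middle along x, splitting it into two equal compartments of 87 (x) x 67.5 (y) mm with centres 38.75 mm either way along y; the partition's middle 60 mm stands up to 42 mm as a grip plate. Point: its centre, 21 mm above its underside. The same both ways round.
- cup_mid (a point): Loose round aqua denture cup with its lid snapped on (one piece), 66 mm high, 130 g; lid 62 mm across from 46 mm up to its flat top, body tapering from 58 mm below the lid to 52 mm at the foot. Point: on its axis, 33 mm above its underside.
- brush_mid (a point): Loose brown plastic hairbrush lying bristles up, 170 mm long (its x), 90 g: head (+x) 44 mm wide and 14 mm thick with 13 mm bristles on top, handle (-x) 26 mm wide and 18 mm thick, and between them a neck 26 mm long, 22 mm wide (y) and 18 mm thick, to grip. Point: middle of the length and of the neck, near the centre of mass, 9 mm above its underside.
- clipper_mid (a point): Loose chrome nail clipper lying flat, 62 mm long (its x), 14 mm wide (y), 14 mm high, 45 g: body 8 mm thick, lever above it. Point: middle of the length, 7 mm above its underside.
- tumbler: White ceramic tumbler holding a toothbrush, 72 mm across, 100 mm high (the toothbrush rises to about 170 mm), on the side opposite to the bin. Origin: centre of its underside. Not to be moved.
- dispenser: Amber soap bottle, 60 mm across, 150 mm high, beyond the work. Origin: centre of its underside. Not to be moved.
There are look-alikes about, which are no part of the job. What is meant by the part that bears cup_mid is not black or orange, and is the larger of those in its own colour.

How it is judged:
By the outcome, as a careful person would: the job done as asked, in the order asked, and still so for the second after the job is handed in, with the robot touching nothing.
It also fails if it takes over 102 s, if anything falls off the work surface, if the arm or the gripper's body presses on something with over 40 N, if the wrist force passes 120 N, or if a joint passes its speed limit or range.

ROBOT

A 6-joint arm with a two-finger parallel gripper is mounted at the origin on the work surface. World frame = base frame: x ahead of the robot, y to its left, z up, the work surface at z = 0. Lengths are in m, angles in degrees, forces in N, time in s.
With the tool pointing down it reaches from about 0.4 to 0.825 m from the base axis. Payload 7 kg.
Tool frame: the origin (TCP) lies between the finger pads; the fingertips stand 19 mm ahead of it and the grasp point (between the pads) is the TCP (r.finger_overhang is the distance from the TCP to the fingertips, in m); z points along the fingers, y is the direction in which the jaws open and shut (so a half turn about z gives the same grasp; the last joint's range is limited). The gripper opens to 88 mm and grips with 3 to 60 N. Pads are 19 mm wide; open, the fingers measure 130 mm over their backs; the gripper's body (78 mm by 193 mm) begins 47 mm behind the grasp point.
Start: joints at [81.251, 20.546, 0.682, 0, -70.136, -16.507], TCP at [0.288, 0.61, 0.246] pointing down, gripper open.
Joint ranges: [-176.03, 176.03], [-82.01, 121.73], [-58.28, 71.71], [-173.87, 95.51], [-174.79, -0.11], [-173.66, 173.66]. Speed limits (degrees/s): [136.94, 136.94, 172.46, 180, 180, 180].

INTERFACE

Orientations are given as [roll, pitch, yaw] about the fixed x, y, z axes, in that order (R = Rz(yaw) Ry(pitch) Rx(roll)).
In Python, from plant import r, optics gives the robot as it stands. The module is installed in compiled form; this text tells all that it offers.
- The arm moves only by the tool step_arm, never from a script. Its argument "increments" is a list of rows, each an object of numbers: "tx", "ty", "tz": the shift along the world's x, y, z in mm; "ax", "ay", "az": the turn, a rotation vector about the world's x, y, z in degrees; "claw": the gripper command: -1 is shut, 1 is fully open, values between are in proportion. In form: [{"tx": .., "ty": .., "tz": .., "ax": .., "ay": .., "az": .., "claw": ..}, ...]. A call has 1 to 12 rows; each row shifts and turns the commanded pose from where the row before left it; what a row does not reach is not made up. A row lasts 1/10 s, in which the tool goes at most 50 mm and 8.59 degrees, less where a joint would pass 70% of its speed; a pose out of reach is approached as far as the arm can. A call with a gripper value outside its range is refused whole. The fingers move at their own pace and stop on an object; "newtons" is the grip in N (left out, the last holds). Time passes only in rows, so rows that do not move let the fingers close. It gives the time, the measured TCP pose, the force and the opening at its end, in the units of the state.
- r.get_state(): the state, without advancing time (a new reading comes with each control period).
- optics.capture(name): name is "side" or "top" or "wrist"; returns a dict with "image" (420x560x3 uint8, blue, green, red), "depth" (420x560 float32, m along the optical axis (not along the pixel's ray), 0 where there is no reading), "fx", "fy", "cx", "cy" (pixels), "R" (3x3) and "t" (3): a world point X has camera coordinates R X + t. Camera axes: x right, y down, z forward; pixel columns grow to the right and rows downward; lengths in m; the calibration is good to about 2 mm. The wrist camera is an equidistant fisheye: a pixel r from the principal point sees the ray r / f radians off the axis. A picture is of the moment at which its call begins.
- r.close_job(): hands the job in, once; it reports no verdict.
The state is a dict: "time_s": time; "joints": joint angles; "qd": joint speeds; "joint_torque": joint torques, N m; "tcp_pos": TCP position; "eef_rot": TCP orientation; "contact_force": force on the tool from outside, world axes, zero at the start; "moment": the same for the moment, N m; "gripper_width": finger opening in m.
Only numpy, scipy, OpenCV 4.12 (cv2) and the standard library are available. Lean on these libraries where they do the work, as an engineer would, in place of code of your own. Each camera call takes 0.05 s, during which the arm holds its last target. There are 200 camera calls.

## Working session

There is one attempt and no reset: what is moved stays moved. The work goes in short steps, Python scripts to look and compute and a tool call to move; the robot and the scene stay as the last step left them, time stands still between calls to the robot, and variables do not carry over. Pictures are saved under pics/ and viewed, about 12 in all and at most 16, crops included, and the job is handed in when it is done.

Besides the shell and the picture viewer there is one more tool, called after "Emit:" as name([rows], argument=value, ...), one row to a line, values as JSON. step_arm: Moves the arm, as the interface text tells. Its arguments: {"type":"object","properties":{"increments":{"type":"array","items":{"type":"object","properties":{"tx":{"type":"number"},"ty":{"type":"number"},"tz":{"type":"number"},"ax":{"type":"number"},"ay":{"type":"number"},"az":{"type":"number"},"claw":{"type":"number"}}}},"newtons":{"type":"number"}},"required":["increments"]}

```bash
mkdir -p pics; cat > h.py <<'E'
import numpy as np, cv2
from plant import r, optics
def cap(n,save=None):
    d=optics.capture(n)
    if save: cv2.imwrite('pics/'+save,d['image'])
    return d
def pt(d,u,v,z):  # ray onto plane z
    R,t=np.array(d['R']),np.array(d['t']); ray=R.T@np.array([(u-d['cx'])/d['fx'],(v-d['cy'])/d['fy'],1]); c=-R.T@t
    return c+ray*(z-c[2])/ray[2]
def cloud(d):
    R,t=np.array(d['R']),np.array(d['t']); v,u=np.mgrid[0:420,0:560]; D=d['depth']
    P=np.stack([(u-d['cx'])/d['fx']*D,(v-d['cy'])/d['fy']*D,D],-1)
    return (P-t)@R
E
python3 - <<'E'
from h import *
s=r.get_state(); print(s)
for n in('top','side'):
    d=cap(n,n+'0.png'); print(n,d['fx'],d['cx'],d['cy'],-np.array(d['R']).T@d['t'])
    np.savez(n+'0.npz',**d)
E
```

```text
{'time_s': 0.0, 'joints': array([ 8.12502682e+01,  2.05924463e+01,  6.34958063e-01, -2.06787294e-02,
       -7.01345204e+01, -1.65073082e+01]), 'qd': array([-0.0166806 ,  0.00779079, -0.10713041, -0.12198784, -0.032599  ,
       -0.06005334]), 'joint_torque': array([ 1.88911377e-03, -5.82719994e+01,  2.93042582e+01,  6.99693426e+00,
        6.73938019e-03, -1.76447916e-04]), 'tcp_pos': array([0.2878306 , 0.61006793, 0.24461847]), 'eef_rot': array([ 1.79906260e+02, -7.50767939e-03, -2.52640764e+01]), 'contact_force': array([-1.23215293,  0.55013711,  0.76086547]), 'moment': array([ 0.02719522,  0.00991235, -0.02039711]), 'gripper_width': 0.08764350210368047}
top 384.02489501449753 286.183651634937 202.39124073587817 [0.26637923 0.01015775 1.4024935 ]
side 417.5416967707264 275.2922317746078 203.49172931689526 [0.40947947 0.81782287 0.93346484]
```

View pics/top0.png

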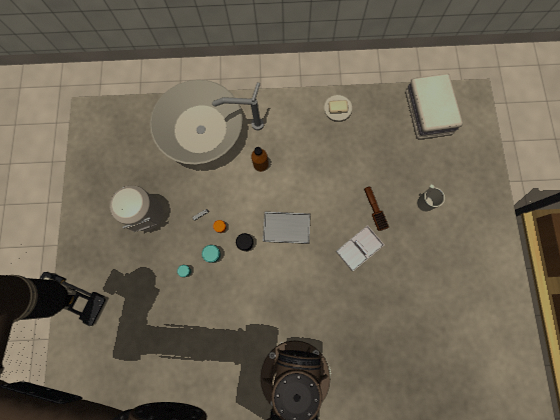

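View pics/side0.png

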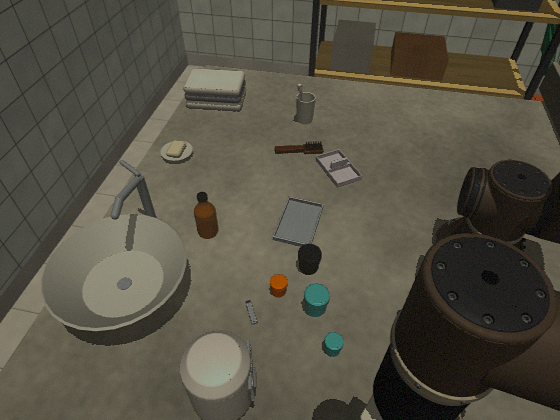

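The top view (up = +x, left = +y) shows the tray at (287,228), dish (360,248), brush (376,208), clipper (200,215), bin (130,205), tumbler (433,198) and bottle (260,158). These could be taken for the cup: large aqua (211,254), small aqua (184,271), black (244,242), orange (220,226). The larger aqua one at (211,254) fits the description. Next I measure.

```bash
python3 - <<'E'
from h import *
d=dict(np.load('top0.npz')); P=cloud(d); im=d['image']; hsv=cv2.cvtColor(im,cv2.COLOR_BGR2HSV)
def blob(name,m,z,box):
    k=np.zeros(m.shape,np.uint8); a,b,c,e=box; k[b:e,a:c]=m[b:e,a:c]*255
    cs=cv2.findContours(k,0,1)[0]; c=max(cs,key=cv2.contourArea).reshape(-1,2)
    W=np.array([pt(d,u,v,z)[:2] for u,v in c])*1000
    (x,y),(w,h),ang=cv2.minAreaRect(W.astype(np.float32)); bp=cv2.boxPoints(((x,y),(w,h),ang))
    e=bp[1]-bp[0] if np.linalg.norm(bp[1]-bp[0])>np.linalg.norm(bp[2]-bp[1]) else bp[2]-bp[1]
    zz=P[...,2][k>0]*1000
    print(name,'c',np.round([x,y],1),'size',np.round(sorted([w,h]),1),'long dir deg',round(float(np.degrees(np.arctan2(e[1],e[0])))%180,1),'z',np.round(np.percentile(zz,[5,50,95]),1),len(c))
    return k
H,S,V=cv2.split(hsv)
aq=(H>75)&(H<105)&(S>90)
blob('aquaL',aq,.066,(195,240,230,268)); blob('aquaS',aq,.05,(170,260,195,282))
Z=P[...,2]
print('plane z',np.round(np.median(Z[200:260,320:340])*1000,1))
for n,z,b in(('tray',.014,(255,205,318,250)),('dish',.018,(330,220,390,278)),('brush',.014,(358,180,392,235)),('clip',.01,(188,205,212,225)),('tumb',.1,(420,180,450,212)),('bin',.192,(105,180,155,235)),('bottle',.12,(245,145,272,175))):
    blob(n+'Z',Z>.006,z,b)
blob('brushC',(S>110)&(V<140),.014,(358,180,392,235))
c=im[195:285,150:400]; cv2.imwrite('pics/crop.png',cv2.resize(c,None,fx=3.2,fy=3.2,interpolation=cv2.INTER_CUBIC))
E
```

```text
aquaL c [423.5 273.1] size [55.4 60.1] long dir deg 87.3 z [59.4 65.8 70.2] 49
aquaS c [369.  368.6] size [38.5 41.8] long dir deg 90.7 z [39.1 45.2 49.7] 35
plane z -0.5
trayZ c [512.4   5.3] size [114.  168.8] long dir deg 84.8 z [ 6.1 10.1 19.9] 147
dishZ c [ 423.6 -258. ] size [ 92.2 156.4] long dir deg 125.1 z [ 6.4 15.5 43.4] 157
brushZ c [ 568.8 -325.6] size [ 43.5 171.2] long dir deg 16.5 z [ 7.4 15.6 25.3] 100
clipZ c [575.8 322. ] size [15.5 60.4] long dir deg 115.0 z [ 6.7 10.9 17.7] 33
tumbZ c [ 569.2 -504.1] size [ 74.3 102. ] long dir deg 135.3 z [  9.9  68.6 149.3] 73
binZ c [567.6 504.4] size [145.5 161.2] long dir deg 2.0 z [ 77.8 179.1 191. ] 146
bottleZ c [742.   88.7] size [56.6 91.8] long dir deg 11.8 z [ 14.6  99.4 151.3] 58
brushC c [ 568.6 -325.1] size [ 43.1 168.7] long dir deg 16.0 z [ 8.  15.7 23.3] 101
```

View pics/crop.png

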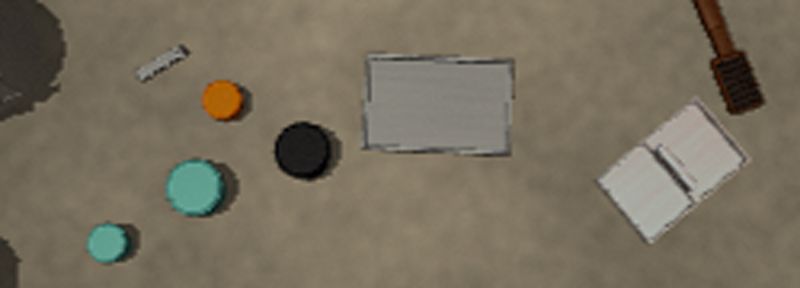

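The crop confirms it: the large aqua cup is at crop pixel (195,188), with the small aqua, orange and black look-alikes clearly apart. Now I go to the dish.

Emit:
step_arm([
  {"tx": 19,"ty": -41,"az": -8.5,"claw": 0},
  {"tx": 19,"ty": -41,"az": -8.5,"claw": 0},
  {"tx": 19,"ty": -41,"az": -8.5,"claw": 0},
  {"tx": 19,"ty": -41,"az": -8.5,"claw": 0},
  {"tx": 19,"ty": -41,"az": -8.5,"claw": 0},
  {"tx": 19,"ty": -41,"az": -8.5,"claw": 0},
  {"tx": 19,"ty": -41,"az": -8.5,"claw": 0},
  {"tx": 19,"ty": -41,"az": -8.5,"claw": 0},
  {"tx": 19,"ty": -41,"az": -8.5,"claw": 0},
  {"tx": 19,"ty": -41,"az": -8.5,"claw": 0},
])

```text
$.increments[0]: bad value
```

Emit:
step_arm([
  {"tx": -4,"ty": -46,"az": -4,"claw": 0},
  {"tx": -4,"ty": -46,"az": -4,"claw": 0},
  {"tx": -4,"ty": -46,"az": -4,"claw": 0},
  {"tx": -4,"ty": -46,"az": -4,"claw": 0},
  {"tx": -4,"ty": -46,"az": -4,"claw": 0},
  {"tx": -4,"ty": -46,"az": -4,"claw": 0},
  {"tx": -4,"ty": -46,"az": -4,"claw": 0},
  {"tx": -4,"ty": -46,"az": -4,"claw": 0},
  {"tx": -11,"ty": -46,"az": -2,"claw": 0},
  {"tx": -11,"ty": -44,"az": -1,"claw": 0},
  {"tx": 0,"ty": 0,"claw": 0},
])

```text
$.increments[0]: bad value
```

```bash
cat >> h.py <<'E'
def fpt(d,u,v,z):
    a=np.array([u-d['cx'],v-d['cy']]); rr=np.linalg.norm(a); th=rr/d['fx']
    k=np.array([*(a/rr*np.sin(th)),np.cos(th)]) if rr>0 else np.array([0,0,1.])
    R,t=np.array(d['R']),np.array(d['t']); ray=R.T@k; c=-R.T@t
    return c+ray*(z-c[2])/ray[2]
def proj(d,X):
    X=np.array(d['R'])@np.array(X)+d['t']; rr=np.linalg.norm(X[:2]); th=np.arctan2(rr,X[2])
    return X[:2]/rr*th*d['fx']+[d['cx'],d['cy']]
E
python3 - <<'E'
from h import *
d=cap('wrist','w1.png'); np.savez('w1.npz',**d); s=r.get_state(); print(s['time_s'],s['tcp_pos'],s['eef_rot'],s['gripper_width'],s['joints'])
print(d['fx'],-np.array(d['R']).T@d['t'],proj(d,[.4236,-.258,.02]),proj(d,[.5124,.0053,.014]))
E
```

```text
0.15 [0.28788104 0.61016555 0.2448502 ] [ 1.79928467e+02 -8.97219591e-03 -2.52577500e+01] 0.08815027756027057 [ 8.12514553e+01  2.05821668e+01  6.46785143e-01 -1.24668302e-02
 -7.01357519e+01 -1.65049674e+01]
325.19226210127806 [0.34720114 0.58282617 0.38380398] [632.57655149 -27.81582946] [552.64072726 -68.049083  ]
```

View pics/w1.png

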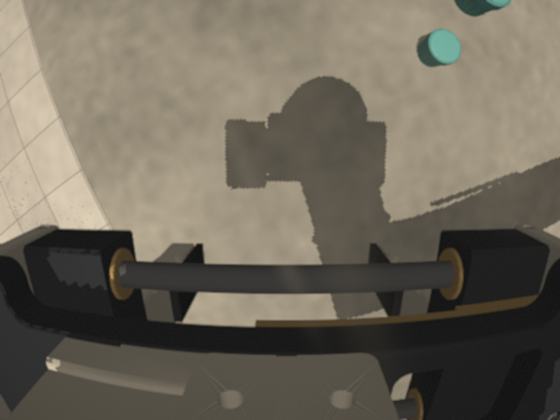

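The moves were refused, probably because every key is needed. This picture only shows the gripper over bare counter and the small aqua cup at (440,47). I'll retry with full rows.

Emit:
step_arm([
  {"tx": 19,"ty": -41,"tz": 0,"ax": 0,"ay": 0,"az": -8.5,"claw": 0},
  {"tx": 19,"ty": -41,"tz": 0,"ax": 0,"ay": 0,"az": -8.5,"claw": 0},
  {"tx": 19,"ty": -41,"tz": 0,"ax": 0,"ay": 0,"az": -8.5,"claw": 0},
  {"tx": 19,"ty": -41,"tz": 0,"ax": 0,"ay": 0,"az": -8.5,"claw": 0},
  {"tx": 19,"ty": -41,"tz": 0,"ax": 0,"ay": 0,"az": -8.5,"claw": 0},
  {"tx": 19,"ty": -41,"tz": 0,"ax": 0,"ay": 0,"az": -8.5,"claw": 0},
  {"tx": 19,"ty": -41,"tz": 0,"ax": 0,"ay": 0,"az": -8.5,"claw": 0},
  {"tx": 19,"ty": -41,"tz": 0,"ax": 0,"ay": 0,"az": -8.5,"claw": 0},
  {"tx": 19,"ty": -41,"tz": 0,"ax": 0,"ay": 0,"az": -8.5,"claw": 0},
  {"tx": 19,"ty": -41,"tz": 0,"ax": 0,"ay": 0,"az": -8.5,"claw": 0},
], newtons=20)

```text
time_s: 1.15
tcp_pos: [0.4783, 0.1987, 0.2457]
eef_rot: [-180.0, 0.0, -110.6]
contact_force: [1.0, 1.0, 1.1]
gripper_width: 0.0439
```

Emit:
step_arm([
  {"tx": -4,"ty": -46,"tz": 0,"ax": 0,"ay": 0,"az": -4,"claw": 0},
  {"tx": -4,"ty": -46,"tz": 0,"ax": 0,"ay": 0,"az": -4,"claw": 0},
  {"tx": -4,"ty": -46,"tz": 0,"ax": 0,"ay": 0,"az": -4,"claw": 0},
  {"tx": -4,"ty": -46,"tz": 0,"ax": 0,"ay": 0,"az": -4,"claw": 0},
  {"tx": -4,"ty": -46,"tz": 0,"ax": 0,"ay": 0,"az": -4,"claw": 0},
  {"tx": -4,"ty": -46,"tz": 0,"ax": 0,"ay": 0,"az": -4,"claw": 0},
  {"tx": -4,"ty": -46,"tz": 0,"ax": 0,"ay": 0,"az": -4,"claw": 0},
  {"tx": -4,"ty": -46,"tz": 0,"ax": 0,"ay": 0,"az": -4,"claw": 0},
  {"tx": -11,"ty": -46,"tz": 0,"ax": 0,"ay": 0,"az": -2,"claw": 0},
  {"tx": -12,"ty": -43,"tz": 0,"ax": 0,"ay": 0,"az": -1,"claw": 0},
  {"tx": 0,"ty": 0,"tz": 0,"ax": 0,"ay": 0,"az": 0,"claw": 0},
])

```text
time_s: 2.25
tcp_pos: [0.4211, -0.2604, 0.2451]
eef_rot: [180.0, -0.1, -145.6]
contact_force: [-0.0, 0.4, 0.6]
gripper_width: 0.0436
```

```bash
python3 - <<'E'
from h import *
d=cap('wrist','w2.png'); np.savez('w2.npz',**d); s=r.get_state(); print(s['time_s'],s['tcp_pos'],s['eef_rot'],s['joints'])
print(-np.array(d['R']).T@d['t'],proj(d,[.4236,-.258,.02]),proj(d,[.5124,.0053,.014]),proj(d,s['tcp_pos']))
E
```

```text
2.3 [ 0.42173294 -0.25874007  0.24511525] [ 1.79958035e+02 -4.34210333e-02 -1.45532897e+02] [-8.72221388e+00  3.42625307e+00 -2.14701329e+01 -9.68244705e-04
 -6.51639935e+01 -4.68102918e+01]
[ 0.36641896 -0.29693701  0.38426176] [285.35958104 193.8071943 ] [399.64372927 343.91710491] [286.18463087 279.11977116]
```

View pics/w2.png

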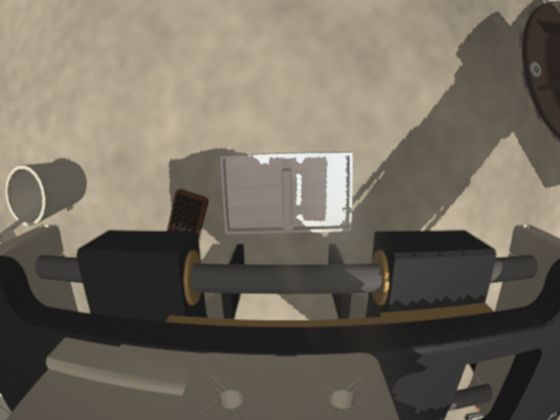

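The wrist view shows the dish at (287,193), with corners about (222,157), (351,153), (352,231), (226,235), and the grip plate centred at (287,198).

```bash
python3 - <<'E'
from h import *
d=dict(np.load('w2.npz'))
c=np.array([fpt(d,u,v,.018)[:2] for u,v in((222,157),(351,153),(352,231),(226,235))])*1000
print(c.round(1),c.mean(0)); 
for i in range(4):
    e=c[(i+1)%4]-c[i]; print(np.linalg.norm(e),np.degrees(np.arctan2(e[1],e[0])))
print([fpt(d,u,v,.042)[:2]*1000 for u,v in((287,168),(287,228))])
im=cv2.resize(d['image'][140:250,205:370],None,fx=4.5,fy=4.5,interpolation=cv2.INTER_CUBIC); cv2.imwrite('pics/w2c.png',im)
E
```

```text
[[ 429.  -341.6]
 [ 342.4 -223.1]
 [ 416.  -166.7]
 [ 505.1 -288.4]] [ 423.15996029 -254.91841847]
146.799208937535 126.14853633102953
92.7047137862806 37.471682466800885
150.8497472874891 -53.78804471252416
92.866605424598 -145.02982256053198
[array([ 396.22922057, -274.59151487]), array([ 450.66734894, -237.32700618])]
```

Emit:
step_arm([
  {"tx": 2,"ty": 2,"tz": -45,"ax": 0,"ay": 0,"az": 1,"claw": 0},
  {"tx": 0,"ty": 0,"tz": -50,"ax": 0,"ay": 0,"az": 0,"claw": 0},
  {"tx": 0,"ty": 0,"tz": -50,"ax": 0,"ay": 0,"az": 0,"claw": 0},
  {"tx": 0,"ty": 0,"tz": -40,"ax": 0,"ay": 0,"az": 0,"claw": 0},
  {"tx": 0,"ty": 0,"tz": -20,"ax": 0,"ay": 0,"az": 0,"claw": 0},
  {"tx": 0,"ty": 0,"tz": -10,"ax": 0,"ay": 0,"az": 0,"claw": 0},
  {"tx": 0,"ty": 0,"tz": 0,"ax": 0,"ay": 0,"az": 0,"claw": 0},
  {"tx": 0,"ty": 0,"tz": 0,"ax": 0,"ay": 0,"az": 0,"claw": -1},
  {"tx": 0,"ty": 0,"tz": 0,"ax": 0,"ay": 0,"az": 0,"claw": -1},
  {"tx": 0,"ty": 0,"tz": 0,"ax": 0,"ay": 0,"az": 0,"claw": -1},
  {"tx": 0,"ty": 0,"tz": 0,"ax": 0,"ay": 0,"az": 0,"claw": -1},
  {"tx": 0,"ty": 0,"tz": 0,"ax": 0,"ay": 0,"az": 0,"claw": -1},
], newtons=25)

```text
time_s: 3.5
tcp_pos: [0.4255, -0.2547, 0.0312]
eef_rot: [-179.9, 0.1, -144.3]
contact_force: [-2.2, 1.4, 4.4]
gripper_width: 0.0099
```

Emit:
step_arm([
  {"tx": 0,"ty": 0,"tz": 20,"ax": 0,"ay": 0,"az": 0,"claw": -1},
  {"tx": 0,"ty": 0,"tz": 40,"ax": 0,"ay": 0,"az": 0,"claw": -1},
  {"tx": 19.5,"ty": 26,"tz": 14,"ax": 0,"ay": 0,"az": -3.9,"claw": -1},
  {"tx": 19.5,"ty": 26,"tz": 14,"ax": 0,"ay": 0,"az": -3.9,"claw": -1},
  {"tx": 19.5,"ty": 26,"tz": 14,"ax": 0,"ay": 0,"az": -3.9,"claw": -1},
  {"tx": 19.5,"ty": 26,"tz": 14,"ax": 0,"ay": 0,"az": -3.9,"claw": -1},
  {"tx": 19.5,"ty": 26,"tz": 14,"ax": 0,"ay": 0,"az": -3.9,"claw": -1},
  {"tx": 19.5,"ty": 26,"tz": 14,"ax": 0,"ay": 0,"az": -3.9,"claw": -1},
  {"tx": 19.5,"ty": 26,"tz": 14,"ax": 0,"ay": 0,"az": -3.9,"claw": -1},
  {"tx": 19.5,"ty": 26,"tz": 14,"ax": 0,"ay": 0,"az": -3.9,"claw": -1},
  {"tx": 19.5,"ty": 26,"tz": 0,"ax": 0,"ay": 0,"az": -3.9,"claw": -1},
  {"tx": 19.5,"ty": 26,"tz": 0,"ax": 0,"ay": 0,"az": -3.9,"claw": -1},
])

```text
time_s: 4.7
tcp_pos: [0.6204, 0.0066, 0.2028]
eef_rot: [180.0, 0.0, 176.6]
contact_force: [0.1, -0.6, -1.3]
gripper_width: 0.0098
```

```bash
python3 - <<'E'
from h import *
d=cap('wrist','w3.png'); np.savez('w3.npz',**d); s=r.get_state(); print(s['time_s'],s['tcp_pos'],s['eef_rot'],s['joints'],s['gripper_width'])
print(proj(d,[.5124,.0053,.014]),proj(d,s['tcp_pos']))
E
```

```text
4.75 [0.62331847 0.00981415 0.20219327] [1.79950880e+02 8.41553150e-02 1.76425031e+02] [ 1.88128109e+01  1.74173930e+01 -9.73081933e+00 -1.50325357e-02
 -6.27552678e+01 -1.12380873e+02] 0.009739521078938353
[277.10424585  91.7985583 ] [291.5639924  281.96950102]
```

View pics/w3.png

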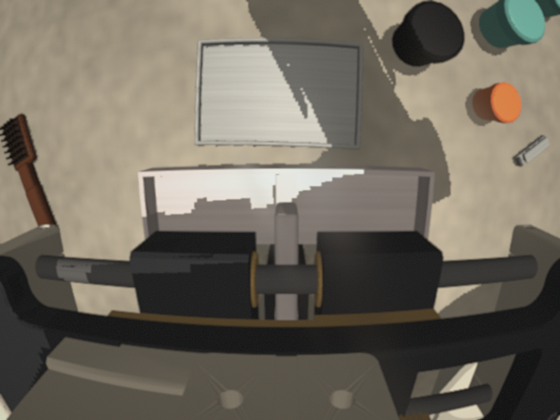

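The tray corners are at about (197,41), (361,41), (359,147), (196,144). The held dish's near edge runs from (139,171) to (434,172) and looks level.

```bash
python3 - <<'E'
from h import *
d=dict(np.load('w3.npz')); im=cv2.cvtColor(d['image'],cv2.COLOR_BGR2GRAY)
c=np.array([[197,41],[361,41],[359,147],[196,144]],np.float32)
def show(c,z):
    w=np.array([fpt(d,u,v,z)[:2] for u,v in c])*1000; print(w.round(1).tolist(),'mean',w.mean(0).round(1))
    for i in range(len(w)):
        e=w[(i+1)%len(w)]-w[i]; print(round(float(np.linalg.norm(e)),1),round(float(np.degrees(np.arctan2(e[1],e[0]))),2))
show(c,.014); show([(139,171),(434,172)],.189)
a=cv2.resize(d['image'][30:155,185:370],None,fx=4,fy=4,interpolation=cv2.INTER_CUBIC); b=cv2.resize(d['image'][155:240,130:445],None,fx=2.35,fy=2.35,interpolation=cv2.INTER_CUBIC)
print(a.shape,b.shape); b=b[:,:740]; a=np.pad(a,((0,0),(0,max(0,740-a.shape[1])),(0,0)))
cv2.imwrite('pics/w3c.png',a)
E
```

```text
[[449.4, -73.5], [461.0, 93.9], [572.2, 85.1], [558.3, -81.2]] mean [510.2   6. ]
167.8 86.06
111.5 -4.55
166.9 -94.77
109.1 175.97
[[566.2, -63.9], [575.9, 85.3]] mean [571.   10.7]
149.5 86.31
149.5 -93.69
(500, 740, 3) (200, 740, 3)
```

View pics/w3c.png

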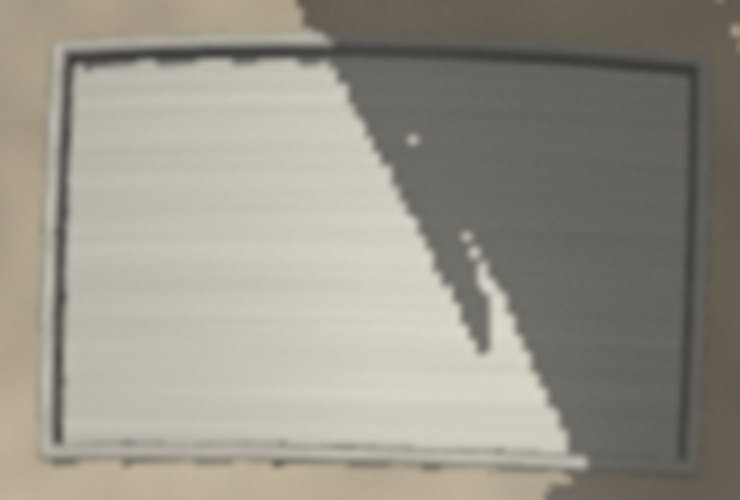

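```bash
python3 - <<'E'
from h import *
d=dict(np.load('w3.npz'))
w=np.array([fpt(d,u,v,.014)[:2] for u,v in((198.5,41),(362.3,45),(358.8,147.2),(195.3,144.3))])*1000
print(w.round(1),w.mean(0))
for i in range(4):
    e=w[(i+1)%4]-w[i]; print(round(float(np.linalg.norm(e)),1),round(float(np.degrees(np.arctan2(e[1],e[0]))),2))
s=[r.get_state()]; print(s[0]['tcp_pos'],s[0]['eef_rot'])
b=d['image'][155:245,125:450]; cv2.imwrite('pics/w3d.png',cv2.resize(b,None,fx=2.4,fy=2.4,interpolation=cv2.INTER_CUBIC))
E
```

```text
[[449.7 -71.9]
 [465.4  94.9]
 [572.4  84.8]
 [558.5 -82. ]] [511.47862129   6.45168623]
167.6 84.64
107.5 -5.38
167.4 -94.74
109.3 174.72
[0.62331847 0.00981415 0.20219327] [1.79950880e+02 8.41553150e-02 1.76425031e+02]
```

View pics/w3d.png

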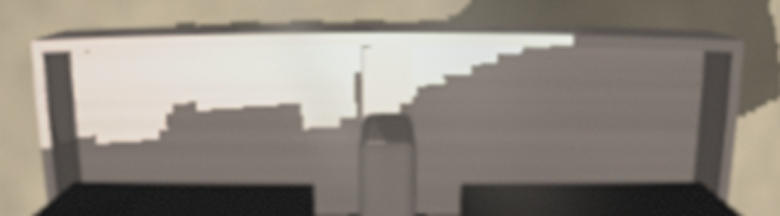

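Emit:
step_arm([
  {"tx": -35.5,"ty": -0.5,"tz": 0,"ax": 0,"ay": 0,"az": -0.7,"claw": -1},
  {"tx": -40,"ty": 0,"tz": -10,"ax": 0,"ay": 0,"az": -1,"claw": -1},
  {"tx": -30,"ty": 0,"tz": -30,"ax": 0,"ay": 0,"az": 0,"claw": -1},
  {"tx": 0,"ty": 0,"tz": -45,"ax": 0,"ay": 0,"az": 0,"claw": -1},
  {"tx": 0,"ty": 0,"tz": -35,"ax": 0,"ay": 0,"az": 0,"claw": -1},
  {"tx": 0,"ty": 0,"tz": -20,"ax": 0,"ay": 0,"az": 0,"claw": -1},
  {"tx": 0,"ty": 0,"tz": -10,"ax": 0,"ay": 0,"az": 0,"claw": -1},
  {"tx": 0,"ty": 0,"tz": -8,"ax": 0,"ay": 0,"az": 0,"claw": -1},
  {"tx": 0,"ty": 0,"tz": -5,"ax": 0,"ay": 0,"az": 0,"claw": -1},
  {"tx": 0,"ty": 0,"tz": -4,"ax": 0,"ay": 0,"az": 0,"claw": -1},
  {"tx": 0,"ty": 0,"tz": 0,"ax": 0,"ay": 0,"az": 0,"claw": -1},
])

```text
time_s: 5.85
tcp_pos: [0.5147, 0.005, 0.0357]
eef_rot: [180.0, 0.0, 175.0]
contact_force: [-0.0, -0.7, -1.9]
gripper_width: 0.0098
```

```bash
python3 - <<'E'
from h import *
d=cap('top'); np.savez('t1.npz',**d); d2=cap('side'); np.savez('s1.npz',**d2)
a=cv2.resize(d['image'][190:270,225:345],(600,400)); b=cv2.resize(d2['image'][170:270,235:365],(520,400))
b=cv2.resize(d2['image'][170:270,235:365],None,fx=4,fy=4)
cv2.imwrite('pics/s1.png',b); print(r.get_state()['contact_force'],r.get_state()['tcp_pos'])
E
```

```text
[-0.04217875  0.31944223 -1.55568288] [0.51486382 0.00504621 0.0360996 ]
```

View pics/s1.png

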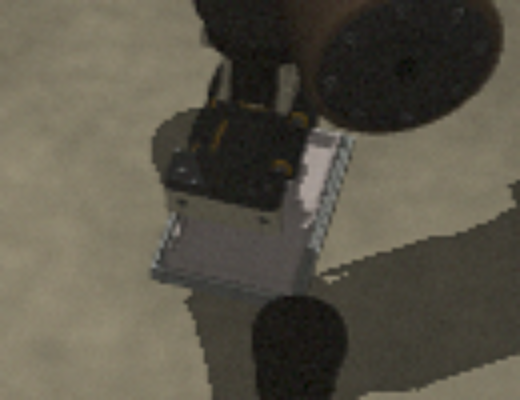

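The dish sits inside the tray outline and is still hanging (force about −1.9 N, its own weight). I'll lower it a little more, release, and retreat towards the cup.

Emit:
step_arm([
  {"tx": 0,"ty": 0,"tz": -1.5,"ax": 0,"ay": 0,"az": 0,"claw": -1},
  {"tx": 0,"ty": 0,"tz": 0,"ax": 0,"ay": 0,"az": 0,"claw": -0.4},
  {"tx": 0,"ty": 0,"tz": 0,"ax": 0,"ay": 0,"az": 0,"claw": -0.4},
  {"tx": 0,"ty": 0,"tz": 20,"ax": 0,"ay": 0,"az": 0,"claw": -0.4},
  {"tx": 0,"ty": 0,"tz": 45,"ax": 0,"ay": 0,"az": 0,"claw": 1},
  {"tx": 0,"ty": 20,"tz": 45,"ax": 0,"ay": 0,"az": 0,"claw": 1},
  {"tx": -10,"ty": 40,"tz": 30,"ax": 0,"ay": 0,"az": 0,"claw": 1},
  {"tx": -15,"ty": 45,"tz": 20,"ax": 0,"ay": 0,"az": 5,"claw": 1},
  {"tx": -15,"ty": 45,"tz": 0,"ax": 0,"ay": 0,"az": 5,"claw": 1},
  {"tx": -15,"ty": 45,"tz": 0,"ax": 0,"ay": 0,"az": 5,"claw": 1},
  {"tx": -5,"ty": 45,"tz": 0,"ax": 0,"ay": 0,"az": 5,"claw": 1},
  {"tx": 0,"ty": 0,"tz": 0,"ax": 0,"ay": 0,"az": 0,"claw": 1},
])

```text
time_s: 7.15
tcp_pos: [0.4549, 0.2474, 0.1935]
eef_rot: [179.9, 0.1, -164.5]
contact_force: [0.6, -0.5, -0.6]
gripper_width: 0.0842
```

```bash
python3 - <<'E'
from h import *
d=cap('wrist'); np.savez('w4.npz',**d); s=r.get_state(); print(s['time_s'],s['tcp_pos'],s['eef_rot'],s['joints'],s['gripper_width'])
t=cap('top')
print(proj(d,[.4235,.273,.066]))
H,S,V=cv2.split(cv2.cvtColor(d['image'],cv2.COLOR_BGR2HSV)); m=((H>75)&(H<105)&(S>80)).astype(np.uint8)
n,l,st,c=cv2.connectedComponentsWithStats(m); print([(st[i].tolist(),c[i]) for i in range(1,n) if st[i][4]>100])
a=cv2.resize(t['image'][190:290,190:330],(700,500),interpolation=cv2.INTER_CUBIC)
b=cv2.resize(d['image'][0:300],(560,300)); cv2.imwrite('pics/t2.png',np.vstack([a[:300+0,:560]*0,b]) if 0 else a); cv2.imwrite('pics/w4.png',d['image'])
E
```

```text
7.2 [0.45472264 0.24529205 0.19314525] [ 1.79982172e+02  3.76397135e-02 -1.64719541e+02] [ 5.01403959e+01  8.04754644e+00 -2.34643623e+01  8.07914631e-03
 -5.84470159e+01 -1.24864156e+02] 0.08596228691046467
[324.30380564 183.99389043]
[([413, 135, 41, 42, 638], array([430.43573668, 159.22884013]))]
```

View pics/w4.png

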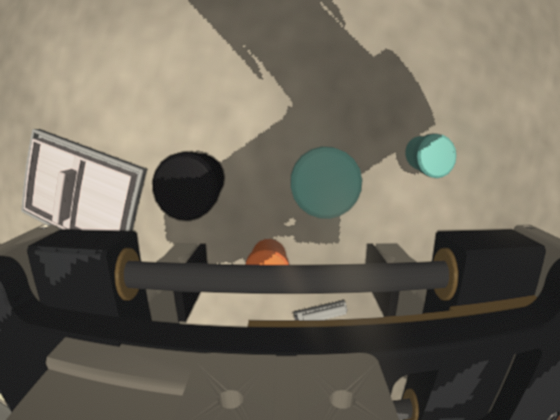

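The dish is nested (wrist view (80,185)) and the large aqua lid is at (326,182), radius about 35 px. I'll check the neighbours for finger clearance.

```bash
python3 - <<'E'
from h import *
d=dict(np.load('w4.npz')); t=dict(np.load('top0.npz'))
p=lambda u,v,z:(fpt(d,u,v,z)[:2]*1000).round(1)
print('cup',p(326,182,.066),'edges',p(290.5,182,.066),p(361.5,182,.066),p(326,147,.066),p(326,217,.066))
print('black',p(188,180,.06),p(153,180,.06),p(222,180,.06), pt(t,244,242,.06)[:2]); print('orange',pt(t,220.5,226.5,.045)[:2])
P=cloud(t)[...,2]; print(P[242,244],P[226,220],P[271,184])
tr=np.array([.5118,.0058]); L=np.radians(84.8); y=np.array([np.cos(L),np.sin(L)]); x=np.array([y[1],-y[0]])
print('cup goal',tr-y*.145,'brush goal',tr+x*(.055+.03+.022),'clip goal',tr-y*.03875)
E
```

```text
cup [421.5 273.9] edges [429.5 245.4] [413.1 303.1] [393.5 265.6] [450.3 282.7]
black [451.5 159.1] [459.6 126.5] [443.9 188.7] [0.45707479 0.15675983]
orange [0.51901849 0.24148965]
0.06514797055760135 0.0447204264003938 0.04758575450353091
cup goal [ 0.49865828 -0.13860324] brush goal [ 0.61835963 -0.00389769] clip goal [ 0.50828799 -0.03279052]
```

Emit:
step_arm([
  {"tx": -16,"ty": 15,"tz": 0,"ax": 0,"ay": 0,"az": -8.5,"claw": 1},
  {"tx": -16,"ty": 14,"tz": -20,"ax": 0,"ay": 0,"az": -8.5,"claw": 1},
  {"tx": 0,"ty": 0,"tz": -42,"ax": 0,"ay": 0,"az": 0,"claw": 1},
  {"tx": 0,"ty": 0,"tz": -40,"ax": 0,"ay": 0,"az": 0,"claw": 1},
  {"tx": 0,"ty": 0,"tz": -25,"ax": 0,"ay": 0,"az": 0,"claw": 1},
  {"tx": 0,"ty": 0,"tz": -15,"ax": 0,"ay": 0,"az": 0,"claw": 1},
  {"tx": 0,"ty": 0,"tz": 0,"ax": 0,"ay": 0,"az": 0,"claw": 1},
  {"tx": 0,"ty": 0,"tz": 0,"ax": 0,"ay": 0,"az": 0,"claw": -1},
  {"tx": 0,"ty": 0,"tz": 0,"ax": 0,"ay": 0,"az": 0,"claw": -1},
  {"tx": 0,"ty": 0,"tz": 0,"ax": 0,"ay": 0,"az": 0,"claw": -1},
  {"tx": 0,"ty": 0,"tz": 0,"ax": 0,"ay": 0,"az": 0,"claw": -1},
])

```text
time_s: 8.35
tcp_pos: [0.4238, 0.2727, 0.052]
eef_rot: [179.9, 0.1, 178.0]
contact_force: [0.4, 1.0, 1.9]
gripper_width: 0.061
```

Emit:
step_arm([
  {"tx": 0,"ty": 0,"tz": 20,"ax": 0,"ay": 0,"az": 0,"claw": -1},
  {"tx": 0,"ty": 0,"tz": 45,"ax": 0,"ay": 0,"az": 0,"claw": -1},
  {"tx": 0,"ty": -10,"tz": 45,"ax": 0,"ay": 0,"az": 0,"claw": -1},
  {"tx": 5,"ty": -30,"tz": 28,"ax": 0,"ay": 0,"az": 0,"claw": -1},
  {"tx": 9,"ty": -46,"tz": 0,"ax": 0,"ay": 0,"az": 0,"claw": -1},
  {"tx": 9,"ty": -46,"tz": 0,"ax": 0,"ay": 0,"az": 0,"claw": -1},
  {"tx": 9,"ty": -46,"tz": 0,"ax": 0,"ay": 0,"az": 0,"claw": -1},
  {"tx": 9,"ty": -46,"tz": 0,"ax": 0,"ay": 0,"az": 0,"claw": -1},
  {"tx": 9,"ty": -46,"tz": 0,"ax": 0,"ay": 0,"az": 0,"claw": -1},
  {"tx": 9,"ty": -46,"tz": 0,"ax": 0,"ay": 0,"az": 0,"claw": -1},
  {"tx": 9,"ty": -46,"tz": 0,"ax": 0,"ay": 0,"az": 0,"claw": -1},
  {"tx": 8.5,"ty": -40,"tz": 0,"ax": 0,"ay": 0,"az": 0,"claw": -1},
])

```text
time_s: 9.55
tcp_pos: [0.4994, -0.1323, 0.1893]
eef_rot: [180.0, 0.0, 178.0]
contact_force: [2.3, 0.3, -0.9]
gripper_width: 0.0612
```

Emit:
step_arm([
  {"tx": 0,"ty": -10,"tz": -40,"ax": 0,"ay": 0,"az": 0,"claw": -1},
  {"tx": 0,"ty": 0,"tz": -45,"ax": 0,"ay": 0,"az": 0,"claw": -1},
  {"tx": 0,"ty": 0,"tz": -30,"ax": 0,"ay": 0,"az": 0,"claw": -1},
  {"tx": 0,"ty": 0,"tz": -12,"ax": 0,"ay": 0,"az": 0,"claw": -1},
  {"tx": 0,"ty": 0,"tz": -7,"ax": 0,"ay": 0,"az": 0,"claw": -1},
  {"tx": 0,"ty": 0,"tz": -3,"ax": 0,"ay": 0,"az": 0,"claw": -1},
  {"tx": 0,"ty": 0,"tz": 0,"ax": 0,"ay": 0,"az": 0,"claw": -1},
])

```text
time_s: 10.25
tcp_pos: [0.5005, -0.1399, 0.0529]
eef_rot: [180.0, 0.1, 178.1]
contact_force: [-0.2, 0.0, -0.8]
gripper_width: 0.0613
```

Emit:
step_arm([
  {"tx": 0,"ty": 0,"tz": -1,"ax": 0,"ay": 0,"az": 0,"claw": -1},
  {"tx": 0,"ty": 0,"tz": 0,"ax": 0,"ay": 0,"az": 0,"claw": 0.75},
  {"tx": 0,"ty": 0,"tz": 0,"ax": 0,"ay": 0,"az": 0,"claw": 0.75},
  {"tx": 0,"ty": 0,"tz": 20,"ax": 0,"ay": 0,"az": 0,"claw": 0.75},
  {"tx": 0,"ty": 0,"tz": 45,"ax": 0,"ay": 0,"az": 0,"claw": 0.75},
  {"tx": 0,"ty": 0,"tz": 45,"ax": 0,"ay": 0,"az": 0,"claw": 0.75},
  {"tx": 11,"ty": -30,"tz": 35,"ax": 0,"ay": 0,"az": 3.3,"claw": 0.3},
  {"tx": 13,"ty": -36,"tz": 28,"ax": 0,"ay": 0,"az": 3,"claw": 0},
  {"tx": 15,"ty": -40,"tz": 20,"ax": 0,"ay": 0,"az": 4,"claw": 0},
  {"tx": 15,"ty": -40,"tz": 0,"ax": 0,"ay": 0,"az": 4,"claw": 0},
  {"tx": 15,"ty": -40,"tz": 0,"ax": 0,"ay": 0,"az": 4,"claw": 0},
  {"tx": 0,"ty": 0,"tz": 0,"ax": 0,"ay": 0,"az": 0,"claw": 0},
])

```text
time_s: 11.45
tcp_pos: [0.5693, -0.3302, 0.2431]
eef_rot: [-180.0, -0.0, -163.7]
contact_force: [-0.2, 0.8, 0.3]
gripper_width: 0.0443
```

```bash
python3 - <<'E'
from h import *
d=cap('wrist'); np.savez('w5.npz',**d); s=r.get_state(); print(s['time_s'],s['tcp_pos'],s['eef_rot'],s['gripper_width'])
print(proj(d,[.5687,-.3254,.014])); cv2.imwrite('pics/w5.png',d['image'])
t=cap('top'); np.savez('t3.npz',**t)
H,S,V=cv2.split(cv2.cvtColor(t['image'],cv2.COLOR_BGR2HSV)); m=((H>75)&(H<105)&(S>90)).astype(np.uint8)
n,l,st,c=cv2.connectedComponentsWithStats(m); print([(st[i].tolist(),c[i],pt(t,*c[i],.064)) for i in range(1,n) if st[i][4]>60])
E
```

```text
11.5 [ 0.56858994 -0.328261    0.24299611] [ 1.79969344e+02 -5.92903366e-02 -1.63813848e+02] 0.04378636406323544
[289.29434052 191.11857046]
[([178, 265, 13, 12, 123], array([183.59349593, 270.64227642]), array([0.36732278, 0.36625823, 0.064     ]))]
```

View pics/w5.png

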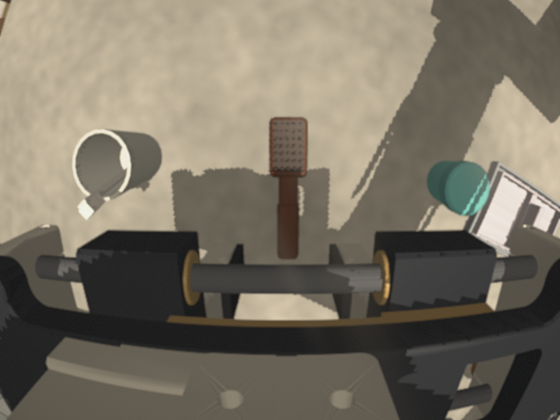

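The brush runs from head end (289,117) to handle end (288,258), with the neck at about (289,190). The cup stands beside the tray at (458,188).

```bash
python3 - <<'E'
from h import *
d=dict(np.load('w5.npz')); p=lambda u,v,z:fpt(d,u,v,z)[:2]*1000
a,b=p(289,117,.014),p(287.8,258.5,.01); print(a,b,(a+b)/2,np.linalg.norm(a-b),np.degrees(np.arctan2(*(b-a)[::-1])))
print(p(278.5,185,.012),p(299.5,185,.012))
E
```

```text
[ 487.53983405 -349.48297328] [ 650.5166776  -303.21337465] [ 569.02825582 -326.34817396] 169.41761209972339 15.849398151564117
[ 565.63144929 -339.23661265] [ 558.85614213 -316.00603439]
```

Emit:
step_arm([
  {"tx": 1,"ty": 0,"tz": -45,"ax": 0,"ay": 0,"az": -0.3,"claw": 0},
  {"tx": 0,"ty": 0,"tz": -50,"ax": 0,"ay": 0,"az": 0,"claw": 0},
  {"tx": 0,"ty": 0,"tz": -50,"ax": 0,"ay": 0,"az": 0,"claw": 0},
  {"tx": 0,"ty": 0,"tz": -40,"ax": 0,"ay": 0,"az": 0,"claw": 0},
  {"tx": 0,"ty": 0,"tz": -22,"ax": 0,"ay": 0,"az": 0,"claw": 0},
  {"tx": 0,"ty": 0,"tz": -12,"ax": 0,"ay": 0,"az": 0,"claw": 0},
  {"tx": 0,"ty": 0,"tz": 0,"ax": 0,"ay": 0,"az": 0,"claw": 0},
  {"tx": 0,"ty": 0,"tz": 0,"ax": 0,"ay": 0,"az": 0,"claw": -1},
  {"tx": 0,"ty": 0,"tz": 0,"ax": 0,"ay": 0,"az": 0,"claw": -1},
  {"tx": 0,"ty": 0,"tz": 0,"ax": 0,"ay": 0,"az": 0,"claw": -1},
  {"tx": 0,"ty": 0,"tz": 0,"ax": 0,"ay": 0,"az": 0,"claw": -1},
])

```text
time_s: 12.65
tcp_pos: [0.5705, -0.3264, 0.0264]
eef_rot: [-179.9, 0.1, -163.9]
contact_force: [-0.1, 1.3, 6.8]
gripper_width: 0.0214
```

Emit:
step_arm([
  {"tx": 0,"ty": 0,"tz": 25,"ax": 0,"ay": 0,"az": 0,"claw": -1},
  {"tx": 0,"ty": 0,"tz": 45,"ax": 0,"ay": 0,"az": 0,"claw": -1},
  {"tx": 5,"ty": 21.5,"tz": 35,"ax": 0,"ay": 0,"az": 0,"claw": -1},
  {"tx": 5,"ty": 30,"tz": 0,"ax": 0,"ay": 0,"az": 7.6,"claw": -1},
  {"tx": 5,"ty": 34,"tz": 0,"ax": 0,"ay": 0,"az": 7.6,"claw": -1},
  {"tx": 5,"ty": 34,"tz": 0,"ax": 0,"ay": 0,"az": 7.6,"claw": -1},
  {"tx": 5,"ty": 34,"tz": 0,"ax": 0,"ay": 0,"az": 7.6,"claw": -1},
  {"tx": 5,"ty": 34,"tz": 0,"ax": 0,"ay": 0,"az": 7.6,"claw": -1},
  {"tx": 5,"ty": 34,"tz": 0,"ax": 0,"ay": 0,"az": 7.7,"claw": -1},
  {"tx": 5,"ty": 34,"tz": 0,"ax": 0,"ay": 0,"az": 7.7,"claw": -1},
  {"tx": 5,"ty": 34,"tz": 0,"ax": 0,"ay": 0,"az": 7.7,"claw": -1},
  {"tx": 4.5,"ty": 32,"tz": 0,"ax": 0,"ay": 0,"az": 7.7,"claw": -1},
])

```text
time_s: 13.85
tcp_pos: [0.6191, -0.0031, 0.1302]
eef_rot: [-180.0, 0.0, -94.8]
contact_force: [-0.3, -0.9, -0.8]
gripper_width: 0.0217
```

Emit:
step_arm([
  {"tx": 0,"ty": 0,"tz": -45,"ax": 0,"ay": 0,"az": 0,"claw": -1},
  {"tx": 0,"ty": 0,"tz": -35,"ax": 0,"ay": 0,"az": 0,"claw": -1},
  {"tx": 0,"ty": 0,"tz": -15,"ax": 0,"ay": 0,"az": 0,"claw": -1},
  {"tx": 0,"ty": 0,"tz": -6,"ax": 0,"ay": 0,"az": 0,"claw": -1},
  {"tx": 0,"ty": 0,"tz": -3,"ax": 0,"ay": 0,"az": 0,"claw": -1},
  {"tx": 0,"ty": 0,"tz": 0,"ax": 0,"ay": 0,"az": 0,"claw": -1},
])

```text
time_s: 14.45
tcp_pos: [0.6194, -0.0046, 0.0271]
eef_rot: [-180.0, 0.0, -95.2]
contact_force: [1.1, -0.5, -0.8]
gripper_width: 0.0216
```

```bash
python3 - <<'E'
from h import *
t=cap('top'); s=r.get_state(); print(s['tcp_pos'],s['eef_rot'],s['contact_force'])
sd=cap('side'); a=cv2.resize(t['image'][170:270,240:360],None,fx=3.3,fy=3.3,interpolation=cv2.INTER_CUBIC); b=cv2.resize(sd['image'][130:230,240:360],None,fx=3.3,fy=3.3,interpolation=cv2.INTER_CUBIC)
cv2.imwrite('pics/b1.png',np.hstack([a,b]))
E
```

```text
[ 0.61986501 -0.00452515  0.02716466] [-1.79895016e+02  3.53664578e-02 -9.51565960e+01] [ 1.29488721 -0.60871646  0.61049786]
```

View pics/b1.png

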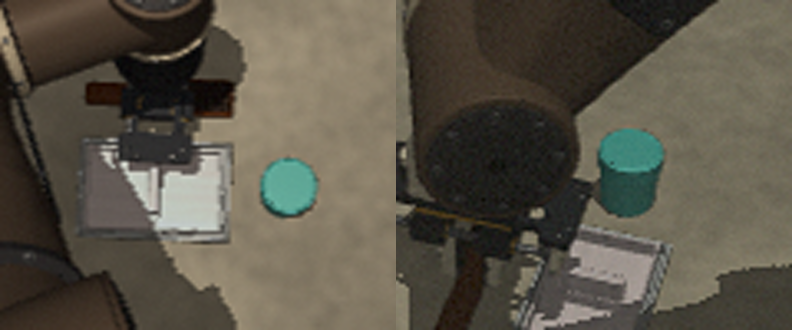

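The top crop shows the brush parallel behind the tray, the dish nested and the cup upright at (290,187), beside the right end. I'll release the brush and go to the clipper.

Emit:
step_arm([
  {"tx": 0,"ty": 0,"tz": -1.5,"ax": 0,"ay": 0,"az": 0,"claw": -1},
  {"tx": 0,"ty": 0,"tz": 0,"ax": 0,"ay": 0,"az": 0,"claw": 0},
  {"tx": 0,"ty": 0,"tz": 0,"ax": 0,"ay": 0,"az": 0,"claw": 0},
  {"tx": 0,"ty": 0,"tz": 20,"ax": 0,"ay": 0,"az": 0,"claw": 0},
  {"tx": 0,"ty": 0,"tz": 45,"ax": 0,"ay": 0,"az": 0,"claw": 0},
  {"tx": 0,"ty": 10,"tz": 45,"ax": 0,"ay": 0,"az": 0,"claw": 0},
  {"tx": -5,"ty": 32,"tz": 35,"ax": 0,"ay": 0,"az": 0,"claw": 0},
  {"tx": -6,"ty": 35,"tz": 35,"ax": 0,"ay": 0,"az": 6,"claw": 0},
  {"tx": -6,"ty": 40,"tz": 20,"ax": 0,"ay": 0,"az": 6,"claw": 0},
  {"tx": -6,"ty": 40,"tz": 10,"ax": 0,"ay": 0,"az": 6,"claw": -0.2},
  {"tx": -6,"ty": 42,"tz": 10,"ax": 0,"ay": 0,"az": 6,"claw": -0.2},
  {"tx": -6,"ty": 42,"tz": 0,"ax": 0,"ay": 0,"az": 6,"claw": -0.2},
])

```text
time_s: 15.75
tcp_pos: [0.5844, 0.2383, 0.2466]
eef_rot: [-179.8, 0.0, -64.9]
contact_force: [1.4, -0.2, -0.2]
gripper_width: 0.0354
```

Emit:
step_arm([
  {"tx": -4,"ty": 42,"tz": 0,"ax": 0,"ay": 0,"az": 0,"claw": -0.2},
  {"tx": -3.5,"ty": 41,"tz": 0,"ax": 0,"ay": 0,"az": 0,"claw": -0.2},
  {"tx": 0,"ty": 0,"tz": 0,"ax": 0,"ay": 0,"az": 0,"claw": -0.2},
])

```text
time_s: 16.05
tcp_pos: [0.576, 0.3238, 0.2438]
eef_rot: [-180.0, 0.0, -64.9]
contact_force: [0.3, -0.9, 0.3]
gripper_width: 0.0351
```

```bash
python3 - <<'E'
from h import *
d=cap('wrist'); np.savez('w6.npz',**d); t=cap('top'); np.savez('t4.npz',**t); s=r.get_state(); print(s['time_s'],s['tcp_pos'],s['eef_rot'],s['gripper_width'],s['joints'])
print(proj(d,[.5758,.322,.007])); 
a=cv2.resize(t['image'][185:265,250:350],None,fx=4.5,fy=4.5,interpolation=cv2.INTER_CUBIC)
cr=cv2.resize(d['image'][130:255,215:365],None,fx=2.3,fy=2.3,interpolation=cv2.INTER_CUBIC)
can=np.zeros((360,450+345,3),np.uint8); can[:360,:450]=a; can[:cr.shape[0],450:450+345]=cr; cv2.imwrite('pics/c1.png',can)
P=cloud(t); k=((P[...,2]>.034)&(P[...,2]<.055)).astype(np.uint8); k[:,:255]=0;k[:,318:]=0;k[:210]=0;k[:250]=k[:250];k[250:]=0
m=P[k>0]; print('plate',len(m),np.median(m,0),m.min(0),m.max(0))
E
```

```text
16.15 [0.57624259 0.32033684 0.24391437] [ 1.79963169e+02 -1.10506686e-02 -6.50586435e+01] 0.03502602329337678 [ 4.59811247e+01  1.91599043e+01 -1.57169815e+00 -3.10945077e-03
 -6.93067401e+01 -2.10386720e+01]
[286.67459931 186.47630862]
plate 46 [0.50641537 0.00614468 0.04430777] [ 0.48226043 -0.00182921  0.03417746] [0.53883668 0.0116589  0.05014573]
```

View pics/c1.png

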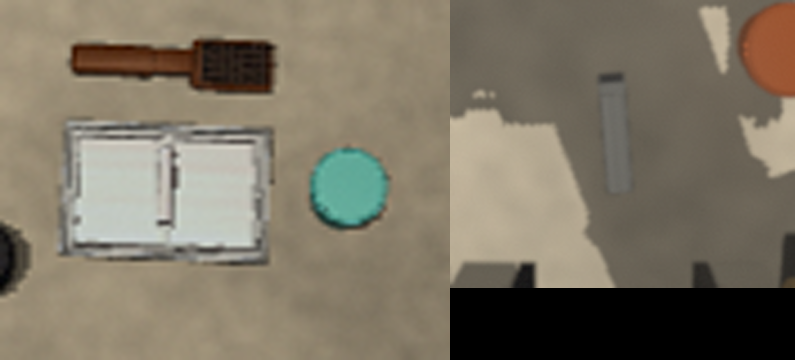

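The left crop shows the brush, nested dish and cup placed well. The right crop shows the clipper running from (610,73) to (619,193), which is wrist pixels (284.6,161.7) to (288.5,213.9).

```bash
python3 - <<'E'
from h import *
d=dict(np.load('w6.npz')); p=lambda u,v,z:fpt(d,u,v,z)[:2]*1000
a,b=p(284.6,161.7,.010),p(288.5,213.9,.010); print(a,b,(a+b)/2,np.linalg.norm(a-b),np.degrees(np.arctan2(*(b-a)[::-1])))
t=dict(np.load('t4.npz')); q=lambda x,y,z:pt(t,250+x/4.5,185+y/4.5,z)[:2]*1000
w=np.array([q(66,122,.014),q(272,129,.014),q(267,263,.014),q(61,255,.014)]); print('tray',w.round(1).tolist(),w.mean(0))
print('plate',q(163.5,148,.045),q(163.5,222,.045),'cup',q(349,187,.066),'brush',q(70,59,.012),q(275,67,.012))
w=np.array([q(77,137,.021),q(262,141,.021),q(255,249,.021),q(72,244,.021)]); print('dish',w.round(1).tolist(),w.mean(0))
E
```

```text
[590.39733044 296.35167162] [560.15286845 350.43658767] [575.27509944 323.39412965] 61.96697204554378 119.21406333230985
tray [[571.0, 83.1], [557.1, -85.7], [447.1, -74.9], [461.5, 90.8]] [509.171767     3.32825875]
plate [539.20787409   4.16311886] [479.50987773   6.9526808 ] cup [ 496.95261096 -139.46570546] brush [624.80063157  78.07573051] [609.80640573 -91.52196379]
dish [[556.5, 74.2], [546.0, -76.4], [457.9, -65.5], [468.9, 81.2]] [507.35754721   3.36555711]
```

Emit:
step_arm([
  {"tx": -0.5,"ty": 1.5,"tz": -45,"ax": 0,"ay": 0,"az": 4,"claw": -0.2},
  {"tx": 0,"ty": 0,"tz": -50,"ax": 0,"ay": 0,"az": 0,"claw": -0.2},
  {"tx": 0,"ty": 0,"tz": -50,"ax": 0,"ay": 0,"az": 0,"claw": -0.2},
  {"tx": 0,"ty": 0,"tz": -40,"ax": 0,"ay": 0,"az": 0,"claw": -0.2},
  {"tx": 0,"ty": 0,"tz": -22,"ax": 0,"ay": 0,"az": 0,"claw": -0.2},
  {"tx": 0,"ty": 0,"tz": -14,"ax": 0,"ay": 0,"az": 0,"claw": -0.2},
  {"tx": 0,"ty": 0,"tz": 0,"ax": 0,"ay": 0,"az": 0,"claw": -0.2},
  {"tx": 0,"ty": 0,"tz": 0,"ax": 0,"ay": 0,"az": 0,"claw": -1},
  {"tx": 0,"ty": 0,"tz": 0,"ax": 0,"ay": 0,"az": 0,"claw": -1},
  {"tx": 0,"ty": 0,"tz": 0,"ax": 0,"ay": 0,"az": 0,"claw": -1},
  {"tx": 0,"ty": 0,"tz": 0,"ax": 0,"ay": 0,"az": 0,"claw": -1},
], newtons=15)

```text
time_s: 17.25
tcp_pos: [0.5767, 0.3214, 0.0249]
eef_rot: [-179.9, 0.0, -61.1]
contact_force: [-0.6, -0.8, 3.7]
gripper_width: 0.0136
```

Emit:
step_arm([
  {"tx": 0,"ty": 0,"tz": 25,"ax": 0,"ay": 0,"az": 0,"claw": -1},
  {"tx": 0,"ty": 0,"tz": 45,"ax": 0,"ay": 0,"az": 0,"claw": -1},
  {"tx": 0,"ty": 0,"tz": 26,"ax": 0,"ay": 0,"az": 0,"claw": -1},
  {"tx": -7,"ty": -36,"tz": 0,"ax": 0,"ay": 0,"az": 6.2,"claw": -1},
  {"tx": -8,"ty": -40,"tz": 0,"ax": 0,"ay": 0,"az": 6.2,"claw": -1},
  {"tx": -8,"ty": -40,"tz": 0,"ax": 0,"ay": 0,"az": 6.2,"claw": -1},
  {"tx": -8,"ty": -40,"tz": 0,"ax": 0,"ay": 0,"az": 6.2,"claw": -1},
  {"tx": -8,"ty": -40,"tz": 0,"ax": 0,"ay": 0,"az": 6.2,"claw": -1},
  {"tx": -8,"ty": -40,"tz": 0,"ax": 0,"ay": 0,"az": 6.2,"claw": -1},
  {"tx": -8,"ty": -40,"tz": 0,"ax": 0,"ay": 0,"az": 6.2,"claw": -1},
  {"tx": -7,"ty": -40,"tz": 0,"ax": 0,"ay": 0,"az": 6.2,"claw": -1},
  {"tx": -7,"ty": -40,"tz": 0,"ax": 0,"ay": 0,"az": 6.2,"claw": -1},
])

```text
time_s: 18.45
tcp_pos: [0.5067, -0.0365, 0.1201]
eef_rot: [-180.0, -0.1, -5.1]
contact_force: [0.6, -0.6, -0.7]
gripper_width: 0.0131
```

Emit:
step_arm([
  {"tx": 0,"ty": 0,"tz": 0,"ax": 0,"ay": 0,"az": 0,"claw": -1},
  {"tx": 0,"ty": 0,"tz": -35,"ax": 0,"ay": 0,"az": 0,"claw": -1},
  {"tx": 0,"ty": 0,"tz": 0,"ax": 0,"ay": 0,"az": 0,"claw": -1},
])

```text
time_s: 18.75
tcp_pos: [0.5048, -0.0356, 0.082]
eef_rot: [179.9, 0.3, -5.5]
contact_force: [-0.2, -0.2, -0.9]
gripper_width: 0.0129
```

```bash
python3 - <<'E'
from h import *
d=cap('wrist'); s=r.get_state(); print(s['time_s'],s['tcp_pos'],s['eef_rot'],s['gripper_width'],s['contact_force'])
t=cap('side'); a=cv2.resize(t['image'][150:250,230:350],None,fx=3.5,fy=3.5,interpolation=cv2.INTER_CUBIC)
w=cv2.resize(d['image'][100:350,180:400],None,fx=1.5,fy=1.5); can=np.zeros((375,750,3),np.uint8); can[:350,:420]=a; can[:375,420:750]=w; cv2.imwrite('pics/d1.png',can)
E
```

```text
18.8 [ 0.50580143 -0.03532018  0.08349715] [179.92769308   0.19674975  -5.40347579] 0.013313179858035706 [-0.4475201   0.3220723  -0.08680227]
```

View pics/d1.png

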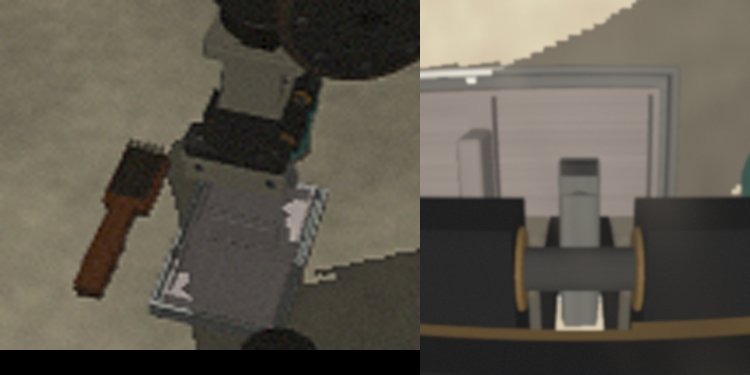

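The wrist half shows the clipper held along the dish's x, at (580,240) between the partition edge (497) and the inner wall (652), so about 2 mm too far right. I'll shift +1.5 mm in y and lower.

Emit:
step_arm([
  {"tx": 1,"ty": 1.5,"tz": 0,"ax": 0,"ay": 0,"az": 0,"claw": -1},
  {"tx": 0,"ty": 0,"tz": -25,"ax": 0,"ay": 0,"az": 0,"claw": -1},
  {"tx": 0,"ty": 0,"tz": -15,"ax": 0,"ay": 0,"az": 0,"claw": -1},
  {"tx": 0,"ty": 0,"tz": -8,"ax": 0,"ay": 0,"az": 0,"claw": -1},
  {"tx": 0,"ty": 0,"tz": -5,"ax": 0,"ay": 0,"az": 0,"claw": -1},
  {"tx": 0,"ty": 0,"tz": 0,"ax": 0,"ay": 0,"az": 0,"claw": -1},
])

```text
time_s: 19.45
tcp_pos: [0.5084, -0.0334, 0.0315]
eef_rot: [180.0, -0.0, -5.3]
contact_force: [-0.0, 0.1, -0.9]
gripper_width: 0.0135
```

Emit:
step_arm([
  {"tx": 0,"ty": 0,"tz": -2,"ax": 0,"ay": 0,"az": 0,"claw": -1},
  {"tx": 0,"ty": 0,"tz": 0,"ax": 0,"ay": 0,"az": 0,"claw": -0.52},
  {"tx": 0,"ty": 0,"tz": 0,"ax": 0,"ay": 0,"az": 0,"claw": -0.52},
  {"tx": 0,"ty": 0,"tz": 10,"ax": 0,"ay": 0,"az": 0,"claw": -0.52},
  {"tx": 0,"ty": 0,"tz": 30,"ax": 0,"ay": 0,"az": 0,"claw": -0.52},
  {"tx": 0,"ty": 0,"tz": 45,"ax": 0,"ay": 0,"az": 0,"claw": -0.52},
  {"tx": 0,"ty": 0,"tz": 45,"ax": 0,"ay": 0,"az": 0,"claw": -0.52},
  {"tx": 0,"ty": 30,"tz": 45,"ax": 0,"ay": 0,"az": 0,"claw": -0.52},
  {"tx": 0,"ty": 48,"tz": 0,"ax": 0,"ay": 0,"az": 0,"claw": -0.52},
  {"tx": 0,"ty": 48,"tz": 0,"ax": 0,"ay": 0,"az": 0,"claw": -0.52},
  {"tx": 0,"ty": 48,"tz": 0,"ax": 0,"ay": 0,"az": 0,"claw": -0.52},
  {"tx": 0,"ty": 48,"tz": 0,"ax": 0,"ay": 0,"az": 0,"claw": -0.52},
])

```text
time_s: 20.65
tcp_pos: [0.5078, 0.1879, 0.2025]
eef_rot: [-179.9, -0.1, -5.4]
contact_force: [0.6, 0.4, -0.6]
gripper_width: 0.0211
```

Emit:
step_arm([
  {"tx": 0,"ty": 48,"tz": 0,"ax": 0,"ay": 0,"az": 0,"claw": -0.52},
  {"tx": 0,"ty": 40,"tz": 0,"ax": 0,"ay": 0,"az": 0,"claw": -0.52},
  {"tx": 0,"ty": 0,"tz": 0,"ax": 0,"ay": 0,"az": 0,"claw": -0.52},
])

```text
time_s: 20.95
tcp_pos: [0.5081, 0.2783, 0.2016]
eef_rot: [-179.9, -0.1, -5.1]
contact_force: [-1.2, -1.1, 0.3]
gripper_width: 0.0209
```

```bash
python3 - <<'E'
from h import *
t=cap('top'); np.savez('t5.npz',**t); sd=cap('side'); s=r.get_state(); print(s['time_s'],s['tcp_pos'])
a=cv2.resize(t['image'][185:265,250:350],None,fx=4,fy=4,interpolation=cv2.INTER_CUBIC); b=cv2.resize(sd['image'][120:260,240:360],None,fx=3.3,fy=3.3,interpolation=cv2.INTER_CUBIC)
can=np.zeros((465,800,3),np.uint8); can[:320,:400]=a; can[:462,400:796]=b; cv2.imwrite('pics/f1.png',can)
E
```

```text
21.05 [0.50770693 0.27488483 0.20138332]
```

View pics/f1.png

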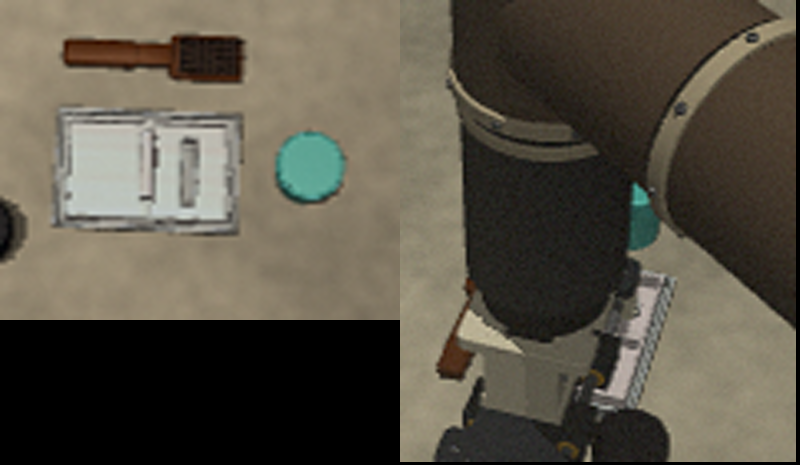

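The final top view shows the dish nested with its outline matching, and the clipper flat in the cup-side compartment at (190,172). The cup is at (310,167) and the brush lies parallel behind the tray, with the gripper clear. I'm handing in.

```bash
python3 -c "
from h import *
print(r.close_job())"
```

```text
the job is handed in; nothing more can be done
None
```

I nested the dish in the tray, then placed the denture cup, the hairbrush and the nail clipper, in the order asked. The job was handed in at about 21 s on the robot's clock; it reports no verdict.

| Item | Measured result (about 2 mm accuracy) |
|---|---|
| **Dish** | Inside the tray with matching outline. Its centre is within about 2 mm of the tray's and its edges are within a degree or so of the tray's. |
| **Cup** | Upright at (497, −139) mm, about 3 cm clear of the short end away from the bin, level with the tray's middle. |
| **Hairbrush** | Bristles up at (617, −7) mm, parallel to the tray (84.9° against 84.8°), centred within about 1–2 mm and about 3 cm clear. |
| **Clipper** | Lying in the middle of the compartment nearer the cup; I checked this by eye in the last top view and did not measure it. |

- **Checks that disagreed:** the top and wrist cameras differed by about 2–3 mm on the tray's centre, (509, 3) against (511.5, 6.5) mm. This is within the play of the fit.
- **Not confirmed:** in the last side view the arm hid much of the scene, so only the top view confirms the final state. I did not re-measure the tumbler and soap bottle, but no move went near them.
- **Refused moves:** my first two move calls were refused because the rows left out zero values. Nothing moved, and no time was lost beyond the camera calls.

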